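# Point out the broken slide

### The job

One slide in the slide tray is broken and a colleague is coming to clear it away. Push the sliding lid of the broken-glass box fully open, then point at the broken slide from straight above, the fingertips two to three centimetres over it, stay there for two seconds and finish still pointing. Glass splinters: do not touch the tray or anything in it, do not pick anything up, and leave the other things on the bench where they are.

Things in the scene. Friction and masses are not known exactly. Their poses are not given: they have to be found in the camera images.
- broken_slide: The broken glass slide in a place of the slide tray: only the end with the white frosted label is left, 26 mm wide, about 40 long, 1.5 thick, with a jagged break; the rest of the place holds a loose splinter and bare floor. Origin: underside, at the middle of the whole 76 x 26 mm slide it was, i.e. of its place (near the break). z up, y along the slide to the label end, x across.
- splinter: The loose splinter of the broken slide, about 20 x 20 x 1.5 mm, clear glass, in the same tray place beyond the break. Origin: about the middle of its underside.
- tray: Dark grey slide tray, 141 (x) x 173 (y) x 10 mm, fixed flat on the bench: 4 places in x by 2 in y, each 29 x 79 mm, 5 mm deep, floor 5 mm above the bench, 34 mm from place to place in x, 84 mm in y. Slides lie along y, label ends to +y; one place is empty. Origin: centre of its underside.
- glass_box: Off-white plastic box for broken glass, 170 (x) x 120 (y) x 105 mm, screwed to the bench by two steel brackets. On its top a grey lid slides in two low side rails (5 mm high) over the mouth, which is in the half nearer the robot. Origin: centre of its underside; +x is the way the lid slides open, z up.
- box_lid (a joint): Travel of the grey sliding lid along +x of the glass_box: 0 shut, 0.060 m fully open (end stop). It starts between 0 and 0.012 m, needs about 2 N to slide (a little more when moved fast) and stays where it is left.
- lid_ridge (a point): Middle of the upright pushing face of the lid's thumb ridge; the face looks to -x of the glass_box. The ridge is 100 mm long in y (the lid's whole width), 14 mm high above the lid plate, with a sloping back. The point is 7 mm above the lid plate, 7 mm below the ridge's top, 115 mm above the bench, and moves with the lid; lid shut, it is 68 mm to -x of the box's centre.
- slide1: A whole slide in the tray: clear glass 26 x 76 x 1.5 mm with a white frosted label strip at the +y end, a cover glass and a small stained specimen. Origin: centre of its underside.
- slide2: A whole slide in the tray: clear glass 26 x 76 x 1.5 mm with a white frosted label strip at the +y end, a cover glass and a small stained specimen. Origin: centre of its underside.
- slide3: A whole slide in the tray: clear glass 26 x 76 x 1.5 mm with a white frosted label strip at the +y end, a cover glass and a small stained specimen. Origin: centre of its underside.
- slide4: A whole slide in the tray: clear glass 26 x 76 x 1.5 mm with a white frosted label strip at the +y end, a cover glass and a small stained specimen. Origin: centre of its underside.
- slide5: A whole slide in the tray: clear glass 26 x 76 x 1.5 mm with a white frosted label strip at the +y end, a cover glass and a small stained specimen. Origin: centre of its underside.
- slide6: A whole slide in the tray: clear glass 26 x 76 x 1.5 mm with a white frosted label strip at the +y end, a cover glass and a small stained specimen. Origin: centre of its underside.
- forceps: Steel forceps, 130 mm long, 10 mm high, lying on the bench on the robot's side of the tray. Origin: middle, on the bench.
- marker: Grey and black marker pen, 135 mm long, 13 mm thick, lying on the bench on the robot's side of the glass_box. Origin: middle, on the bench.
- dropper: Small amber dropper bottle with black top, 28 mm wide, 84 mm high, standing beside the glass_box. Origin: centre of its underside.
- petri: Closed clear petri dish, 92 mm wide, 15 mm high, beyond the work. Origin: centre of its underside.
- jar: Square clear glass staining jar with lid, 68 mm wide, 112 mm high, at the left. Origin: centre of its underside.
- pen_cup: Dark pen cup, 76 mm wide, 100 mm high, pens up to 180 mm, at the right. Origin: centre of its underside.
Things that resemble listed ones, but are neither listed nor needed, are in the scene too. What is shaped like the broken_slide but pink or purple is not meant. What is shaped like the glass_box but blue is not meant.

How it is judged:
By the outcome, as a careful person would: the job done as asked, in the order asked, and still so for the second after the job is handed in, with the robot touching nothing.
It also fails if it takes over 42 s, if anything falls off the work surface, if the arm or the gripper's body presses on something with over 40 N, if the wrist force passes 120 N, or if a joint passes its speed limit or range.

### The arm

A 7-joint arm with a two-finger parallel gripper is mounted at the origin on the work surface. World frame = base frame: x ahead of the robot, y to its left, z up, the work surface at z = 0. Lengths are in m, angles in rad, forces in N, time in s.
With the tool pointing down it reaches from about 0.425 to 0.925 m from the base axis. Payload 6.8 kg.
Tool frame: the origin (TCP) lies at the very end of the fingers, on their centre line; the grasp point (between the pads) lies 19 mm behind it; y points along the fingers, x is the direction in which the jaws open and shut, and the axes are right-handed (so a half turn about y gives the same grasp; the last joint's range is limited). The gripper opens to 85 mm and grips with 20 to 120 N. Pads are 22 mm wide; open, the fingers measure 114 mm over their backs; the gripper's body (76 mm by 85 mm) begins 54 mm behind the grasp point. The pads swing forward as they close: fully open they stand 13 mm farther back than shut.
Start: joints at [-1.411, 0.477, 0.022, 1.555, -0.011, 1.109, -0.083], TCP at [0.179, 0.651, 0.205] pointing down, gripper open.
Joint ranges: [-2.96, 2.96], [-0.34, 2.1], [-1.41, 1.46], [0.24, 2.44], [-1.37, 4.51], [0.17, 1.92], [-2.96, 2.96]. Speed limits (rad/s): [2.39, 2.39, 3.14, 3.14, 3.14, 3.14, 3.14].

### API

Orientations are given as a rotation vector (axis times angle).
In Python, from bench import r, imaging gives the robot as it stands.
- The arm moves only by the shell command python3 -m jog 'ROWS' [FORCE]. ROWS is text: rows parted by semicolons, each of 7 numbers parted by spaces: the turn, a rotation vector about the tool's x, y, z in degrees, then the shift along the tool's x, y, z in mm, then the opening, from 0 (shut) to 1 (fully open). A call has exactly 5 rows; each row shifts and turns the commanded pose from where the row before left it, along the tool's axes as they then stand; what a row does not reach is not made up. A row lasts 1/12 s, in which the tool goes at most 41.7 mm and 7.16 degrees, less where a joint would pass 70% of its speed; a pose out of reach is approached as far as the arm can. A call with a gripper value outside its range is refused whole. The fingers move at their own pace and stop on an object; FORCE is the grip in N (left out, the last holds). Time passes only in rows, so rows that do not move let the fingers close, or fill a call up. It gives the time, the measured TCP pose, the force and the opening at its end, in the units of the state.
- r.get_obs(): the state, without advancing time (a new reading comes with each control period).
- imaging.grab_frame(name): name is "scene" or "top" or "wrist"; returns a dict with "color" (420x560x3 uint8, red, green, blue), "z_map" (420x560 float32, m along the optical axis (not along the pixel's ray), 0 where there is no reading), "fx", "fy", "cx", "cy" (pixels), "world_to_cam" (4x4, takes a point from world to camera coordinates); the wrist camera has in their place "hand_eye" (4x4, takes a point from camera to tool coordinates, whose origin is the TCP and whose axes are the tool frame's). Camera axes: x right, y up, looking along -z (the intrinsics and any distortion apply to the point x, -y, -z); pixel columns grow to the right and rows downward; lengths in m; the calibration is good to about 2 mm. The wrist camera is an equidistant fisheye: a pixel r from the principal point sees the ray r / f radians off the axis. A picture is of the moment at which its call begins: read the wrist's pose just before it.
- r.hand_in(): hands the job in, once; it reports no verdict.
The state is a dict: "clock": time; "joints": joint angles; "qvel": joint speeds; "tau": joint torques, N m; "tcp_pos": TCP position; "orientation": TCP orientation; "contact_force": force on the tool from outside, world axes, zero at the start; "moment": the same for the moment, N m; "grip_width": finger opening in m.
Only numpy, scipy, OpenCV 4.12 (cv2) and the standard library are available. Lean on these libraries where they do the work, as an engineer would, in place of code of your own. Each camera call takes 0.05 s, during which the arm holds its last target.

## Working session

There is one attempt and no reset: what is moved stays moved. The work goes in short steps, Python scripts to look and compute and a shell command to move; the robot and the scene stay as the last step left them, time stands still between calls to the robot, and variables do not carry over. Pictures are saved under pics/ and viewed, and the job is handed in when it is done.

```bash
mkdir -p pics; ls
python3 - <<'E'
from bench import r, imaging
import cv2,numpy as np
o=r.get_obs(); print({k:np.round(v,4) for k,v in o.items()})
for n in ["scene","top","wrist"]:
    f=imaging.grab_frame(n); cv2.imwrite(f"pics/{n}0.png",f["color"][:,:,::-1]); print(n,[f[k] for k in("fx","fy","cx","cy")],np.round(f.get("world_to_cam",f.get("hand_eye")),4).tolist(), [k for k in f])
    np.savez(f"pics/{n}0.npz",**{k:v for k,v in f.items()})
E
```

```text
pics
{'clock': np.float64(0.0), 'joints': array([-1.4111,  0.4778,  0.0223,  1.5565, -0.0115,  1.1093, -0.0831]), 'qvel': array([ 0.0026,  0.001 ,  0.0007, -0.0002,  0.001 , -0.0012,  0.0012]), 'tau': array([ 6.00000e-04, -5.96448e+01,  1.60810e+00, -2.81209e+01,
        1.25000e-02,  9.10000e-03, -0.00000e+00]), 'tcp_pos': array([0.1785, 0.6503, 0.2042]), 'orientation': array([-1.3253, -1.0088,  1.011 ]), 'contact_force': array([ 0.096 , -0.7956,  0.006 ]), 'moment': array([0.0252, 0.0322, 0.0805]), 'grip_width': np.float64(0.0853)}
scene [458.9256704889152, 458.9256704889152, 279.969885579557, 213.90916268722256] [[-0.4624, 0.8867, 0.0008, 0.2597], [-0.5363, -0.2805, 0.7961, 0.2436], [0.7061, 0.3677, 0.6052, -1.6341], [0.0, 0.0, 0.0, 1.0]] ['color', 'z_map', 'fx', 'fy', 'cx', 'cy', 'world_to_cam']
top [528.460549343075, 528.460549343075, 274.67327115011426, 208.34100148780743] [[0.0119, -0.9995, -0.0277, 0.0115], [0.9859, 0.0071, 0.1672, -0.5812], [-0.1669, -0.0293, 0.9855, -1.3169], [0.0, 0.0, 0.0, 1.0]] ['color', 'z_map', 'fx', 'fy', 'cx', 'cy', 'world_to_cam']
wrist [325.19226210127806, 325.19226210127806, 279.7101063467766, 212.04080365968002] [[1.0, 0.0004, 0.001, -0.0005], [0.0009, 0.284, -0.9588, -0.1693], [-0.0007, 0.9588, 0.284, 0.0733], [0.0, 0.0, 0.0, 1.0]] ['color', 'z_map', 'fx', 'fy', 'cx', 'cy', 'hand_eye']
```

View pics/scene0.png

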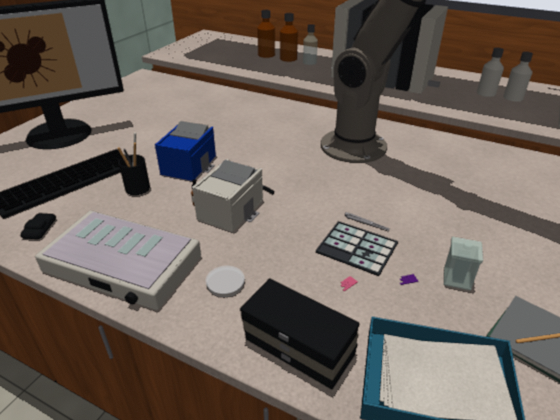

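View pics/top0.png

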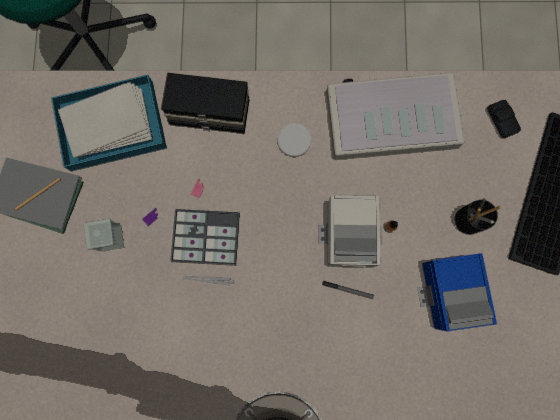

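View pics/wrist0.png

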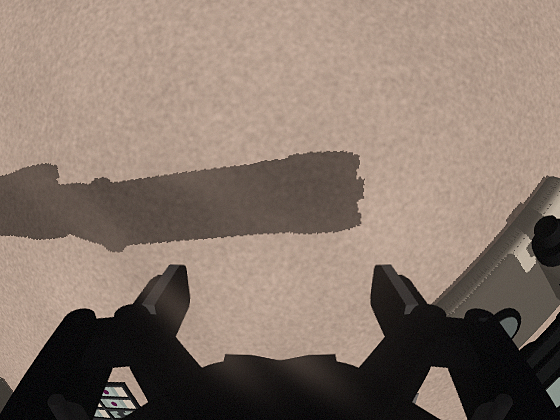

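Run:
```python
import cv2,numpy as np
t=cv2.imread("pics/top0.png")
a=cv2.resize(t[200:290,160:250],None,fx=6,fy=6,interpolation=cv2.INTER_CUBIC);cv2.imwrite("pics/tray_z.png",a)
a=cv2.resize(t[185:305,305:405],None,fx=5,fy=5,interpolation=cv2.INTER_CUBIC);cv2.imwrite("pics/box_z.png",a)
s=cv2.imread("pics/scene0.png")
a=cv2.resize(np.hstack([s[150:280,180:310],s[200:330,310:440]]),None,fx=3,fy=3,interpolation=cv2.INTER_CUBIC);cv2.imwrite("pics/sc_z.png",a)
```

```text
(no output)
```

View pics/tray_z.png

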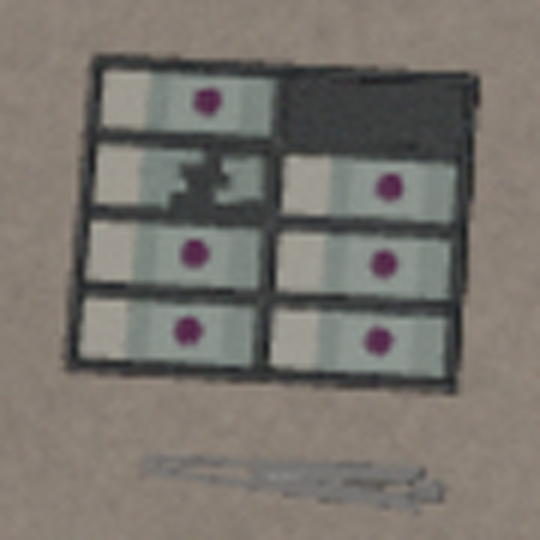

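View pics/box_z.png

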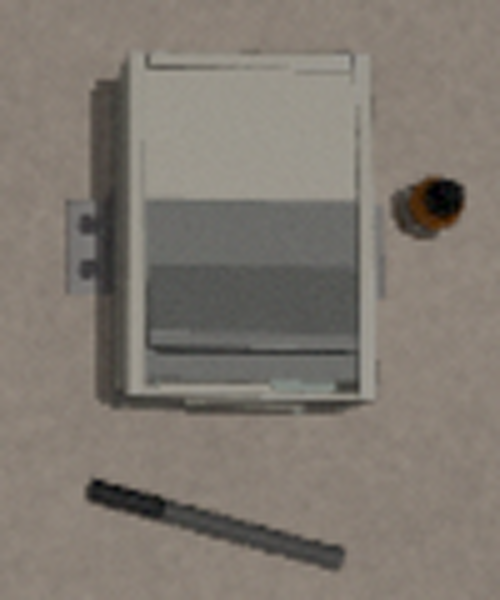

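View pics/sc_z.png

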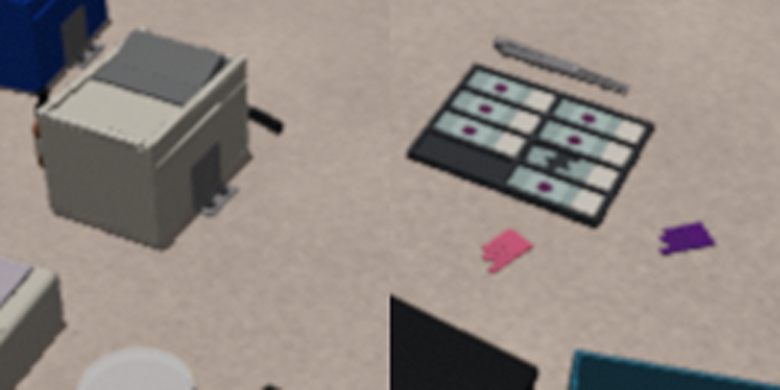

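```bash
cat > h.py <<'E'
import numpy as np,cv2
from scipy.spatial.transform import Rotation as R
class Cam:
    def __init__(s,f):
        s.f=f;s.W=f["world_to_cam"];s.C=-s.W[:3,:3].T@s.W[:3,3]
    def ray(s,u,v):
        d=np.array([(u-s.f["cx"])/s.f["fx"],-(v-s.f["cy"])/s.f["fy"],-1.]);return s.W[:3,:3].T@d
    def plane(s,u,v,z):
        d=s.ray(u,v);return s.C+d*(z-s.C[2])/d[2]
    def depth(s,u,v): return s.C+s.ray(u,v)*float(s.f["z_map"][int(round(v)),int(round(u))])
    def proj(s,p):
        c=s.W[:3,:3]@p+s.W[:3,3];return np.array([s.f["cx"]+s.f["fx"]*c[0]/-c[2],s.f["cy"]+s.f["fy"]*c[1]/c[2]])
def load(n):return Cam(dict(np.load(f"pics/{n}.npz")))
def tri(c1,p1,c2,p2):
    A=np.zeros((3,3));b=np.zeros(3)
    for c,p in((c1,p1),(c2,p2)):
        d=c.ray(*p);d/=np.linalg.norm(d);M=np.eye(3)-np.outer(d,d);A+=M;b+=M@c.C
    return np.linalg.solve(A,b)
E
python3 - <<'E'
from h import *
np.set_printoptions(precision=4,suppress=True)
T=load("top0");S=load("scene0");print(T.C,S.C)
img=T.f["color"].astype(int)
m=(img.max(2)<90).astype(np.uint8)
roi=np.zeros_like(m);roi[203:272,165:245]=1
m=cv2.morphologyEx(m*roi,cv2.MORPH_CLOSE,np.ones((11,11)))
c=max(cv2.findContours(m,0,1)[0],key=cv2.contourArea)
W=np.array([T.plane(u+0,v+0,.01)[:2] for u,v in c[:,0]],np.float32)*1000
rc=cv2.minAreaRect(W);print("tray rect mm",rc)
# broken label: whitish
# profile along the ridge column in top
for u in (340,355,370):
    print(u)
    for v in range(222,268,1):
        print(v,img[v,u].sum()//3,T.depth(u,v),end=' | ' if v%2==0 else '\n')
    print()
E
```

```text
[ 0.3531 -0.0231  1.3953] [1.4045 0.4388 0.7949]
tray rect mm ((510.77001953125, 201.8113555908203), (173.96934509277344, 141.3483123779297), 87.37957763671875)
340
222 149 [ 0.5381 -0.1453  0.1097] | 223 146 [ 0.5359 -0.1455  0.1074]
224 134 [ 0.5333 -0.1453  0.1088] | 225 103 [ 0.5306 -0.1451  0.1103]
226 102 [ 0.5285 -0.1454  0.1075] | 227 108 [ 0.526  -0.1453  0.1078]
228 105 [ 0.5229 -0.1449  0.1121] | 229 105 [ 0.5205 -0.1449  0.1116]
230 106 [ 0.5189 -0.1455  0.1055] | 231 104 [ 0.5161 -0.1453  0.1077]
232 105 [ 0.5133 -0.145   0.1104] | 233 102 [ 0.5107 -0.1448  0.1121]
234 104 [ 0.5088 -0.1453  0.1071] | 235 103 [ 0.5062 -0.1451  0.1085]
236 105 [ 0.5037 -0.1451  0.1084] | 237 104 [ 0.5012 -0.145   0.1094]
238 83 [ 0.499  -0.1452  0.1068] | 239 85 [ 0.4952 -0.144   0.1188]
240 83 [ 0.4936 -0.1447  0.1117] | 241 83 [ 0.4904 -0.1441  0.1181]
242 87 [ 0.4883 -0.1443  0.1154] | 243 86 [ 0.4859 -0.1443  0.1156]
244 85 [ 0.4834 -0.1442  0.116 ] | 245 80 [ 0.481  -0.1442  0.1155]
246 88 [ 0.4785 -0.1441  0.1161] | 247 86 [ 0.4761 -0.1441  0.116 ]
248 88 [ 0.473  -0.1435  0.123 ] | 
[... 3148 characters left out ...]
 0.1197]
248 86 [ 0.3531 -0.0231  1.3953] | 249 85 [ 0.4716 -0.2157  0.1195]
250 84 [ 0.4689 -0.2152  0.1226] | 251 88 [ 0.4663 -0.2148  0.1252]
252 102 [ 0.4641 -0.215   0.1234] | 253 107 [ 0.4615 -0.2147  0.1249]
254 105 [ 0.4596 -0.2155  0.1192] | 255 49 [ 0.4569 -0.215   0.1225]
256 105 [ 0.4555 -0.2167  0.1108] | 257 103 [ 0.4535 -0.2174  0.1057]
258 106 [ 0.4507 -0.2168  0.1097] | 259 105 [ 0.4488 -0.2177  0.1038]
260 107 [ 0.4456 -0.216   0.1144] | 261 110 [ 0.4501 -0.2308  0.0157]
262 133 [ 0.4474 -0.2306  0.017 ] | 263 130 [ 0.4389 -0.217   0.1068]
264 138 [ 0.4367 -0.2174  0.1037] | 265 65 [ 0.4352 -0.2197  0.0887]
266 65 [ 0.4351 -0.2254  0.0504] | 267 84 [ 0.4352 -0.232   0.0063]
```

Run:
```python
from h import *
np.set_printoptions(precision=4,suppress=True)
T=load("top0");S=load("scene0")
print(R.from_rotvec([-1.3253,-1.0088,1.011]).as_matrix())
for p in ([.4575,-.13,.122],[.4575,-.23,.122],[.4575,-.18,.122],[.5215,-.18,.105]): print(T.proj(np.array(p)),S.proj(np.array(p)))
# box rails outer in top at z=.11
for u,v in((331,240),(334.6,252),(376.6,252),(380,240)): print(T.plane(u,v,.122 if v==252 else .11))
a=R.from_euler('z',-2.62,degrees=True)
for sgn,nm in((1,''),):
  for off in((0,0),(17,0)): pass
th=np.deg2rad(87.3796-90)
ex=np.array([np.cos(th),np.sin(th)]);ey=np.array([-np.sin(th),np.cos(th)]);c=np.array([.5108,.2018])
print(ex,ey)
for k in(17,):
  o=c+.017*ex+.042*ey;print("origin",o)
  for d in(-.038,0,.012,.038):
    q=np.r_[o+d*ey,.0065];print(d,q,T.proj(q),S.proj(q),(T.proj(q)-[160,200])*6)
```

```text
[[ 0.2646 -0.0003 -0.9644]
 [ 0.9644 -0.0018  0.2646]
 [-0.0018 -1.     -0.0002]]
[334.4   254.442] [256.0393 166.8444]
[376.2531 254.8442] [225.9202 158.4154]
[355.3024 254.6428] [240.7673 162.5705]
[354.097  229.0763] [228.9761 178.4719]
[ 0.4936 -0.123   0.11  ]
[ 0.4634 -0.1305  0.122 ]
[ 0.4643 -0.231   0.122 ]
[ 0.4946 -0.2417  0.11  ]
[ 0.999  -0.0457] [0.0457 0.999 ]
origin [0.5297 0.243 ]
-0.038 [0.528  0.205  0.0065] [204.1755 230.2327] [356.5957 249.5972] [265.0528 181.3962]
0 [0.5297 0.243  0.0065] [189.9926 229.4661] [370.515  254.6157] [179.9553 176.7967]
0.012 [0.5303 0.255  0.0065] [185.5196 229.2243] [374.9861 256.2277] [153.1177 175.3461]
0.038 [0.5314 0.2809 0.0065] [175.8379 228.701 ] [384.8013 259.7665] [ 95.0275 172.2063]
```

```bash
python3 -m jog '0 -5.1 0 0 0 -20 0; 0 -5.1 0 0 0 -35 0; 0 -5.1 0 0 0 -35 0; 0 0 0 0 0 -35 0; 0 0 0 0 0 -35 0' 40; python3 -m jog '0 0 0 -10 0 -35 0; 0 0 0 -25 0 -30 0; 0 0 0 -35 0 -20 0; 0 0 0 -35 0 -20 0; 0 0 0 -38 0 -15 0'
```

```text
clock: 0.57
tcp_pos: [0.3388, 0.6356, 0.205]
orientation: [-1.21, -1.209, 1.209]
contact_force: [-0.5, 0.1, -0.6]
grip_width: 0.0258
clock: 0.98
tcp_pos: [0.4587, 0.4913, 0.2044]
orientation: [-1.211, -1.208, 1.208]
contact_force: [0.2, 0.1, 0.2]
grip_width: 0.0002
```

```bash
python3 -m jog '0 0 0 -40 0 -8 0; 0 0 0 -40 0 -8 0; 0 0 0 -40 0 -8 0; 0 0 0 -40 0 -8 0; 0 0 0 -30 0 0 0'
python3 - <<'E'
from bench import r, imaging
import cv2,numpy as np
o=r.get_obs()
f=imaging.grab_frame("wrist");cv2.imwrite("pics/wrist1.png",f["color"][:,:,::-1])
np.savez("pics/wrist1.npz",p=o["tcp_pos"],o=o["orientation"],**f);print(o["tcp_pos"],np.abs(o["qvel"]).max())
E
```

```text
clock: 1.4
tcp_pos: [0.4905, 0.2985, 0.205]
orientation: [-1.213, -1.205, 1.207]
contact_force: [1.2, 0.2, 0.3]
grip_width: 0.0
[0.49045116 0.29851742 0.20503539] 0.470036888881794
```

View pics/wrist1.png

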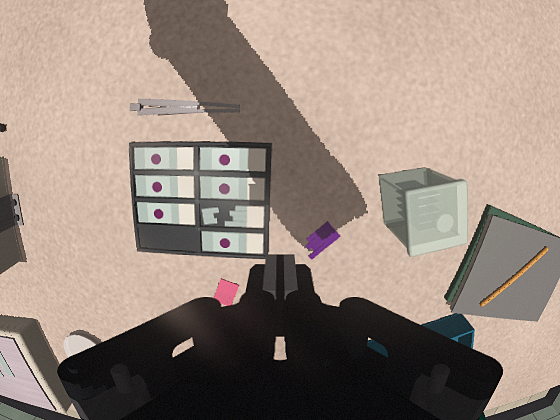

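```bash
python3 -m jog '0 0 0 -40 0 0 0; 0 0 0 -40 0 0 0; 0 0 0 -40 0 0 0; 0 0 0 -40 0 0 0; 0 0 0 -40 0 0 0';python3 -m jog '0 0 0 -40 0 0 0; 0 0 0 -40 0 0 0; 0 0 0 -40 0 0 0; 0 0 0 -40 0 0 0; 0 0 0 -40 0 0 0';python3 -m jog '0 0 0 -40 0 10 0; 0 0 0 -10 0 20 0; 0 0 0 0 0 20 0; 0 0 0 0 0 0 0; 0 0 0 0 0 0 0'
python3 - <<'E'
from bench import r, imaging
import cv2,numpy as np
o=r.get_obs()
f=imaging.grab_frame("wrist");cv2.imwrite("pics/wrist2.png",f["color"][:,:,::-1])
np.savez("pics/wrist2.npz",p=o["tcp_pos"],o=o["orientation"],**f);print(o["tcp_pos"],np.abs(o["qvel"]).max())
E
```

```text
clock: 1.87
tcp_pos: [0.4883, 0.1016, 0.2051]
orientation: [-1.209, -1.209, 1.209]
contact_force: [1.4, 0.2, -0.2]
grip_width: -0.0004
clock: 2.28
tcp_pos: [0.4883, -0.0984, 0.2053]
orientation: [-1.209, -1.209, 1.209]
contact_force: [0.7, 0.1, 0.5]
grip_width: 0.0
clock: 2.7
tcp_pos: [0.4381, -0.1468, 0.2052]
orientation: [-1.21, -1.208, 1.208]
contact_force: [1.3, 1.1, -1.6]
grip_width: 0.0003
[ 0.43806909 -0.14677387  0.20522402] 0.03450381288105512
```

View pics/wrist2.png

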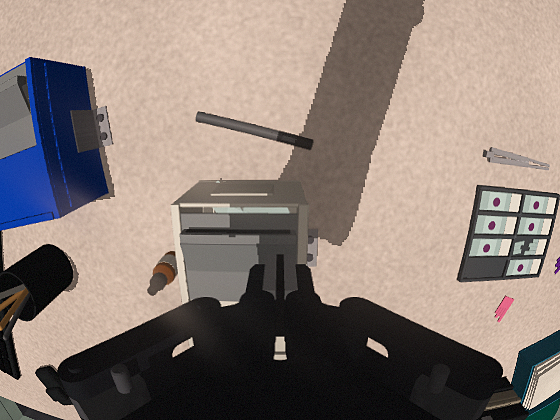

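```bash
cat >> h.py <<'E'
class WCam:
    def __init__(s,n):
        f=dict(np.load(f"pics/{n}.npz"));s.f=f;H=f["hand_eye"]
        M=np.eye(4);M[:3,:3]=R.from_rotvec(f["o"]).as_matrix();M[:3,3]=f["p"];s.M=M@H;s.C=s.M[:3,3]
    def ray(s,u,v):
        x,y=(u-s.f["cx"])/s.f["fx"],(v-s.f["cy"])/s.f["fy"];t=np.hypot(x,y)
        k=np.sin(t)/t if t>1e-9 else 1
        return s.M[:3,:3]@np.array([x*k,-y*k,-np.cos(t)])
    def plane(s,u,v,z):
        d=s.ray(u,v);return s.C+d*(z-s.C[2])/d[2]
E
python3 - <<'E'
from h import *
np.set_printoptions(precision=4,suppress=True)
T=load("top0");W=WCam("wrist2")
im=W.f["color"].astype(int)
for u in(200,230,250):print(u,[(v,im[v,u].sum()//3) for v in range(204,245)])
for u in(200,250):
  for v in (232,234): print(u,v,W.plane(u,v,.122),W.plane(u,v,.108))
print(tri(T,(334.5,254.5),W,(299,233)),tri(T,(376.6,254.6),W,(180.5,235)))
cv2.imwrite("pics/w2z.png",cv2.resize(W.f["color"][170:310,150:340,::-1],None,fx=4,fy=4,interpolation=cv2.INTER_CUBIC))
E
```

```text
200 [(204, np.int64(210)), (205, np.int64(222)), (206, np.int64(183)), (207, np.int64(102)), (208, np.int64(79)), (209, np.int64(83)), (210, np.int64(84)), (211, np.int64(80)), (212, np.int64(70)), (213, np.int64(91)), (214, np.int64(133)), (215, np.int64(140)), (216, np.int64(136)), (217, np.int64(131)), (218, np.int64(133)), (219, np.int64(136)), (220, np.int64(134)), (221, np.int64(135)), (222, np.int64(133)), (223, np.int64(137)), (224, np.int64(135)), (225, np.int64(136)), (226, np.int64(143)), (227, np.int64(82)), (228, np.int64(68)), (229, np.int64(35)), (230, np.int64(25)), (231, np.int64(27)), (232, np.int64(42)), (233, np.int64(60)), (234, np.int64(52)), (235, np.int64(147)), (236, np.int64(135)), (237, np.int64(133)), (238, np.int64(136)), (239, np.int64(134)), (240, np.int64(133)), (241, np.int64(132)), (242, np.int64(132)), (243, np.int64(123)), (244, np.int64(89))]
230 [(204, np.int64(110)), (205, np.int64(105)), (206, np.int64(101)), (207, np.int64(154)), (208, np.int64(198)), (209, np.int64(195)), (210, np.int64(191)), (211, np.int64(200)), (212, np.int64(175)), (213,
[... 1149 characters left out ...]
 (226, np.int64(72)), (227, np.int64(70)), (228, np.int64(74)), (229, np.int64(57)), (230, np.int64(35)), (231, np.int64(37)), (232, np.int64(33)), (233, np.int64(42)), (234, np.int64(56)), (235, np.int64(110)), (236, np.int64(138)), (237, np.int64(132)), (238, np.int64(130)), (239, np.int64(130)), (240, np.int64(131)), (241, np.int64(133)), (242, np.int64(128)), (243, np.int64(131)), (244, np.int64(98))]
200 232 [ 0.4568 -0.2144  0.122 ] [ 0.4619 -0.2182  0.108 ]
200 234 [ 0.4586 -0.2146  0.122 ] [ 0.4638 -0.2183  0.108 ]
250 232 [ 0.4566 -0.1718  0.122 ] [ 0.4617 -0.1732  0.108 ]
250 234 [ 0.4584 -0.1719  0.122 ] [ 0.4636 -0.1733  0.108 ]
[ 0.4577 -0.1308  0.121 ] [ 0.4575 -0.23    0.128 ]
```

View pics/w2z.png

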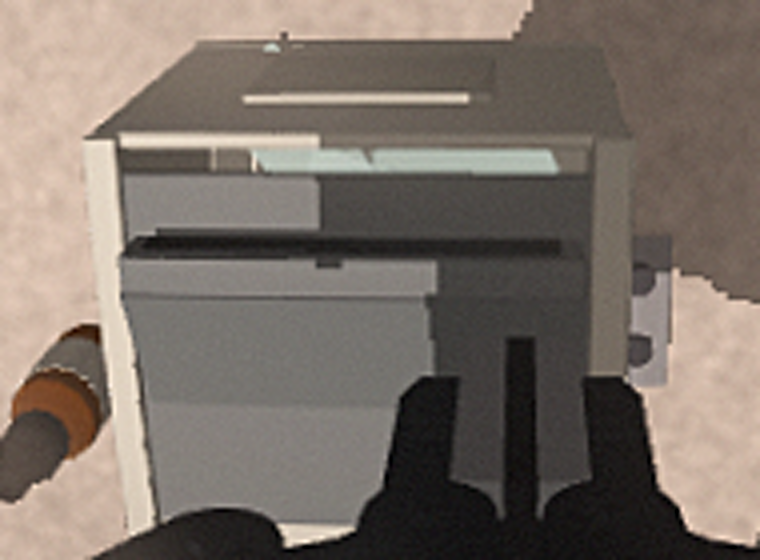

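```bash
python3 -m jog '0 0 0 -33 0 8 0; 0 0 0 0 30 0 0; 0 0 0 0 30 0 0; 0 0 0 0 20 0 0; 0 0 0 0 10 0 0';python3 -m jog '0 0 0 0 0 0 0; 0 0 0 0 0 0 0; 0 0 0 0 0 0 0; 0 0 0 0 0 -3 0; 0 0 0 0 0 -3 0'
python3 - <<'E'
from bench import r, imaging
import cv2,numpy as np
o=r.get_obs()
f=imaging.grab_frame("wrist");cv2.imwrite("pics/w3.png",cv2.resize(f["color"][150:310,150:390,::-1],None,fx=3,fy=3,interpolation=cv2.INTER_CUBIC))
f=imaging.grab_frame("top");cv2.imwrite("pics/t3.png",cv2.resize(f["color"][180:300,290:410,::-1],None,fx=4,fy=4,interpolation=cv2.INTER_CUBIC))
print(r.get_obs()["tcp_pos"])
E
```

```text
clock: 3.17
tcp_pos: [0.4302, -0.1788, 0.1128]
orientation: [-1.206, -1.208, 1.211]
contact_force: [0.3, 0.5, 0.6]
grip_width: -0.0
clock: 3.58
tcp_pos: [0.4377, -0.1799, 0.1163]
orientation: [-1.211, -1.21, 1.208]
contact_force: [0.3, -0.1, -0.7]
grip_width: 0.0001
[ 0.4379199  -0.17987343  0.11603048]
```

View pics/w3.png

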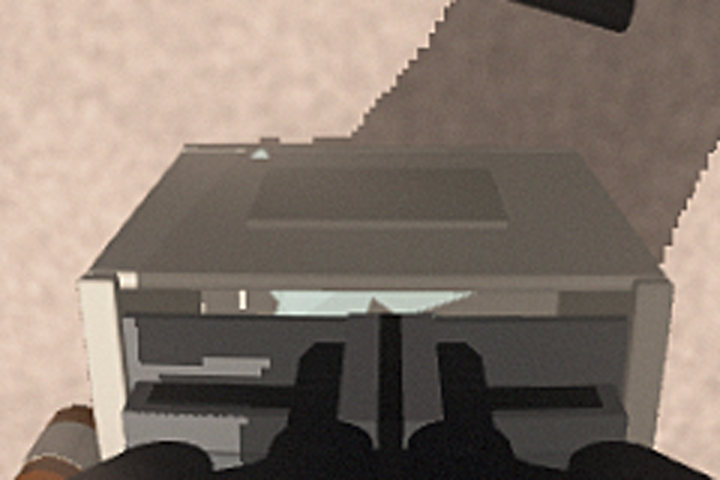

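View pics/t3.png

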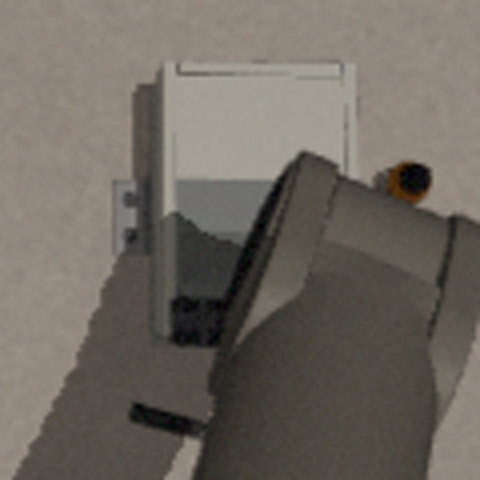

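```bash
python3 -m jog '0 0 0 0 1.5 -2 0; 0 0 0 0 0 -2 0; 0 0 0 0 0 -3 0; 0 0 0 0 0 -3 0; 0 0 0 0 0 -3 0';python3 -m jog '0 0 0 0 0 -3 0; 0 0 0 0 0 -3 0; 0 0 0 0 0 -3 0; 0 0 0 0 0 -3 0; 0 0 0 0 0 -3 0'
```

```text
clock: 4.1
tcp_pos: [0.4499, -0.1799, 0.1137]
orientation: [-1.21, -1.209, 1.209]
contact_force: [0.5, -0.1, 0.4]
grip_width: -0.0001
clock: 4.52
tcp_pos: [0.4649, -0.1798, 0.1137]
orientation: [-1.209, -1.209, 1.209]
contact_force: [0.7, 0.5, 0.1]
grip_width: -0.0002
```

```bash
cat > look.py <<'E'
import sys
from bench import r, imaging
import cv2,numpy as np
k=sys.argv[1]
f=imaging.grab_frame("wrist");a=cv2.resize(f["color"][150:310,180:380,::-1],(500,400),interpolation=cv2.INTER_CUBIC)
f=imaging.grab_frame("scene");b=cv2.resize(f["color"][140:240,180:255+25,::-1],(300,300),interpolation=cv2.INTER_CUBIC)
c=np.zeros((400,300,3),np.uint8);c[:300]=b
cv2.imwrite(f"pics/{k}.png",np.hstack([a,c]))
o=r.get_obs();print(o["tcp_pos"],o["contact_force"])
E
python3 look.py l4
```

```text
[ 0.46517601 -0.17983307  0.11369556] [-0.90494503  0.24150468  0.4830907 ]
```

View pics/l4.png

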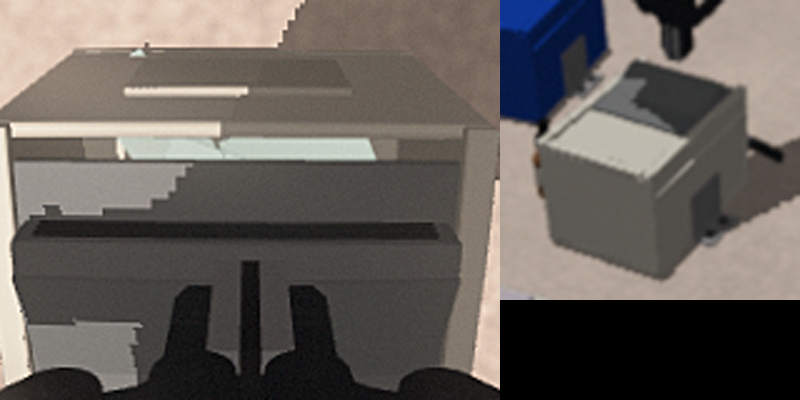

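Run:
```python
from h import *
from bench import r, imaging
np.set_printoptions(precision=3,suppress=True)
o=r.get_obs()
f=imaging.grab_frame("wrist");np.savez("pics/wrist5.npz",p=o["tcp_pos"],o=o["orientation"],**f)
s=imaging.grab_frame("scene");np.savez("pics/scene5.npz",**s)
a=cv2.resize(f["color"][200:300,230:330,::-1],(400,400),interpolation=cv2.INTER_NEAREST)
b=cv2.resize(s["color"][130:180,215:265,::-1],(400,400),interpolation=cv2.INTER_NEAREST)
cv2.imwrite("pics/z5.png",np.hstack([a,b]))
S=load("scene5");print(S.proj(o["tcp_pos"]))
for v in range(144,168,2):print(v,S.depth(239,v),S.depth(236,v))
print(f["z_map"][245:275:2,275],f["z_map"][245:275:2,270],f["z_map"][245:275:2,280])
```

```text
[239.553 166.348]
144 [ 0.477 -0.169  0.194] [ 0.471 -0.183  0.187]
146 [ 0.476 -0.17   0.187] [ 0.476 -0.18   0.184]
148 [ 0.476 -0.171  0.181] [ 0.475 -0.181  0.177]
150 [ 0.473 -0.173  0.172] [ 0.478 -0.18   0.173]
152 [ 0.472 -0.174  0.165] [ 0.478 -0.18   0.166]
154 [ 0.474 -0.173  0.16 ] [ 0.478 -0.181  0.16 ]
156 [ 0.476 -0.172  0.155] [ 0.478 -0.181  0.153]
158 [ 0.473 -0.175  0.146] [ 0.478 -0.182  0.147]
160 [ 0.474 -0.175  0.141] [ 0.274 -0.318 -0.003]
162 [ 0.289 -0.297  0.003] [ 0.461 -0.193  0.122]
164 [ 0.466 -0.181  0.121] [ 0.473 -0.186  0.124]
166 [ 0.474 -0.176  0.121] [ 0.478 -0.183  0.121]
[0.175 0.174 0.172 0.174 0.174 0.148 0.148 0.144 0.143 0.141 0.139 0.137
 0.136 0.133 0.132] [0.175 0.    0.172 0.175 0.175 0.15  0.147 0.145 0.141 0.141 0.138 0.137
 0.135 0.134 0.132] [0.175 0.172 0.174 0.174 0.174 0.149 0.146 0.144 0.143 0.141 0.138 0.136
 0.135 0.134 0.133]
```

View pics/z5.png

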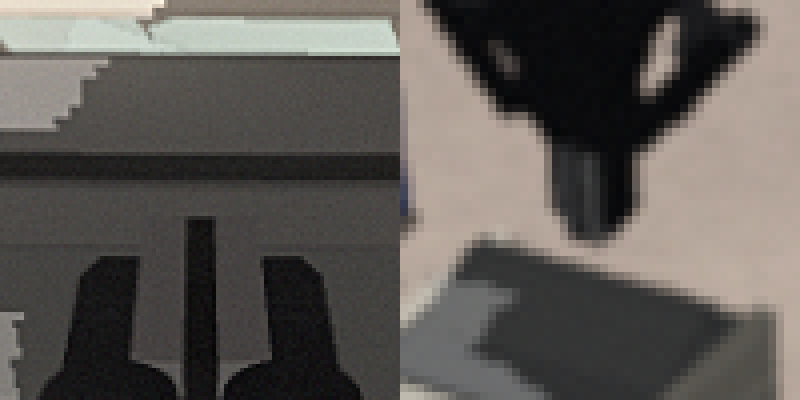

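Run:
```python
from h import *
np.set_printoptions(precision=4,suppress=True)
W=WCam("wrist5");S=load("scene5")
def pt(W,u,v):
    z=float(W.f["z_map"][v,u]);x,y=(u-W.f["cx"])/W.f["fx"],(v-W.f["cy"])/W.f["fy"];t=np.hypot(x,y);k=np.tan(t)/t
    c=np.array([x*k*z,-y*k*z,-z]);return W.f["hand_eye"][:3,:3]@c+W.f["hand_eye"][:3,3]
for v in range(251,290,3): print(v,pt(W,275,v)*1000,pt(W,280,v)*1000,pt(W,262,v)*1000)
for v in (205,210,220,230): print(v,(W.M@np.r_[np.linalg.inv(W.f["hand_eye"])@np.r_[pt(W,300,v),1]])[:3])
# ridge as check
W2=WCam("wrist2")
for v in range(226,245,2): print(v,(W2.M@(np.linalg.inv(W2.f["hand_eye"])@np.r_[pt(W2,220,v),1]))[:3])
W0=dict(np.load("pics/wrist0.npz"))
class X:pass
w=X();w.f=W0
for u,v in((180,270),(178,285),(385,270),(382,285),(186,268),(376,268)):print(u,v,pt(w,u,v)*1000)
# scene check of bottom
```

```text
251 [-2.9115 -8.3841  3.9379] [-0.2236 -8.8076  4.1213] [-9.8808 -8.8567  4.1238]
254 [ -2.5429 -30.875   12.1262] [ -0.2224 -30.9323  12.1522] [-9.8771 -9.5139  2.6503]
257 [ -2.5124 -33.2231  11.6585] [ -0.2226 -35.3068  12.6047] [-10.0054  -8.0061   0.1943]
260 [ -2.4436 -37.8172  12.2746] [ -0.223  -37.2366  12.0055] [-9.9954 -8.7934 -1.243 ]
263 [ -2.4054 -40.5975  12.1174] [ -0.2232 -40.2483  11.952 ] [ -9.9374 -10.3714  -2.3015]
266 [ -2.3713 -43.1252  11.8872] [ -0.2235 -42.8006  11.73  ] [ -8.3786 -36.3682   8.5699]
269 [ -2.3352 -45.7584  11.7544] [ -0.2236 -46.9246  12.3375] [ -8.297  -38.233    7.9748]
272 [ -2.2873 -49.0591  12.0101] [ -0.2239 -48.6686  11.8119] [ -8.1184 -41.66     8.2068]
275 [ -2.2559 -51.3948  11.8253] [ -0.2241 -51.486   11.8743] [ -7.9932 -44.2111   8.047 ]
278 [ -2.2062 -54.7737  12.2393] [ -0.2242 -54.8367  12.2743] [ -7.8508 -47.0289   8.0754]
281 [ -2.1624 -57.7963  12.5254] [ -0.2243 -57.822   12.5409] [ -7.5946 -51.6477   9.1403]
284 [ -2.1536 -58.8078  11.7482] [ -0.2245 -60.1891  12.5207] [ -7.6395 -51.4621   7.6194]
287 [ -2.1212 -61.1588  11.7455] [ -0.2247 -62.0688  12.2661] [ -7.5004 -54.1947   7.744 ]
205 [ 0.467  -0.1625  0.0072]
210 [ 0.4713 -0.1624  0.008 ]
220 [ 0.4477 -0.1688  0.1098]
230 [ 0.4541 -0.1687  0.1086]
226 [ 0.4556 -0.1992  0.1096]
228 [ 0.4578 -0.1995  0.1087]
230 [ 0.4574 -0.1984  0.1151]
232 [ 0.4579 -0.1977  0.1187]
234 [ 0.4583 -0.1971  0.1223]
236 [ 0.4602 -0.1973  0.1222]
238 [ 0.4619 -0.1973  0.1225]
240 [ 0.4635 -0.1974  0.1229]
242 [ 0.4656 -0.1976  0.1223]
244 [ 0.4676 -0.1978  0.1218]
180 270 [-42.692  -50.2619  12.5706]
178 285 [-42.8065 -55.0315   7.9289]
385 270 [ 43.7653 -50.7217  12.6775]
382 285 [ 42.1223 -54.1009   7.3632]
186 268 [-123.7597  203.0274 -113.3986]
376 268 [ 41.7896 -44.2436  10.5325]
```

```bash
python3 -m jog '0 0 0 0 0 15 0; 0 0 0 0 0 18 0; 0 0 0 0 10 0 0; 0 0 0 0 10 0 0; 0 0 0 0 7 0 0';python3 -m jog '0 0 0 0 0 0 0; 0 0 0 0 0 0 0; 0 0 0 0 0 0 0; 0 0 0 0 0 -3 0; 0 0 0 0 0 -3 0'; python3 look.py l6
python3 - <<'E'
from h import *
from bench import r, imaging
np.set_printoptions(precision=4,suppress=True)
s=imaging.grab_frame("scene");np.savez("pics/scene6.npz",**s)
cv2.imwrite("pics/s6.png",cv2.resize(s["color"][130:190,205:275,::-1],(700,600),interpolation=cv2.INTER_CUBIC))
E
```

```text
clock: 5.13
tcp_pos: [0.4317, -0.1796, 0.0858]
orientation: [-1.209, -1.209, 1.209]
contact_force: [-0.5, -0.3, 0.1]
grip_width: 0.0001
clock: 5.55
tcp_pos: [0.4382, -0.1799, 0.087]
orientation: [-1.21, -1.209, 1.208]
contact_force: [0.4, 0.2, -0.7]
grip_width: 0.0001
[ 0.43870337 -0.179847    0.08701969] [ 0.18673399 -0.1830054   0.5809561 ]
```

View pics/l6.png

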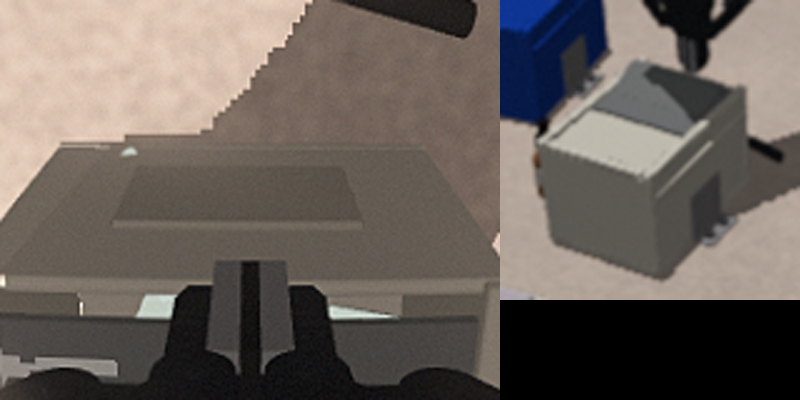

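View pics/s6.png

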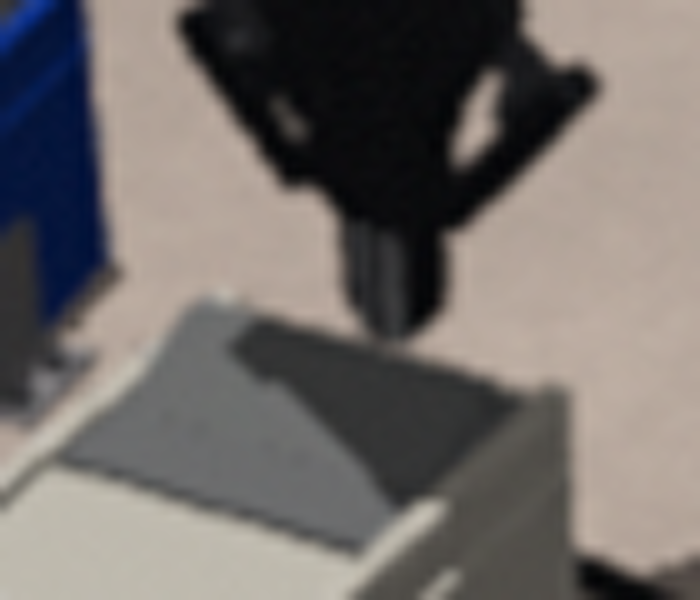

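```bash
python3 -m jog '0 0 0 0 0 -2 0; 0 0 0 0 0 -2 0; 0 0 0 0 0 -2 0; 0 0 0 0 0 -2 0; 0 0 0 0 0 -2 0';python3 -m jog '0 0 0 0 0 -2 0; 0 0 0 0 0 -3 0; 0 0 0 0 0 -3 0; 0 0 0 0 0 -3 0; 0 0 0 0 0 -3 0'; python3 look.py l7
```

```text
clock: 6.12
tcp_pos: [0.4478, -0.1798, 0.0867]
orientation: [-1.21, -1.209, 1.209]
contact_force: [-0.9, 0.6, -0.5]
grip_width: 0.0001
clock: 6.53
tcp_pos: [0.4615, -0.1799, 0.0865]
orientation: [-1.209, -1.208, 1.209]
contact_force: [-2.3, -0.2, 1.1]
grip_width: -0.0003
[ 0.4622396  -0.17987191  0.08663108] [-0.06364525 -1.58075776  0.10748139]
```

View pics/l7.png

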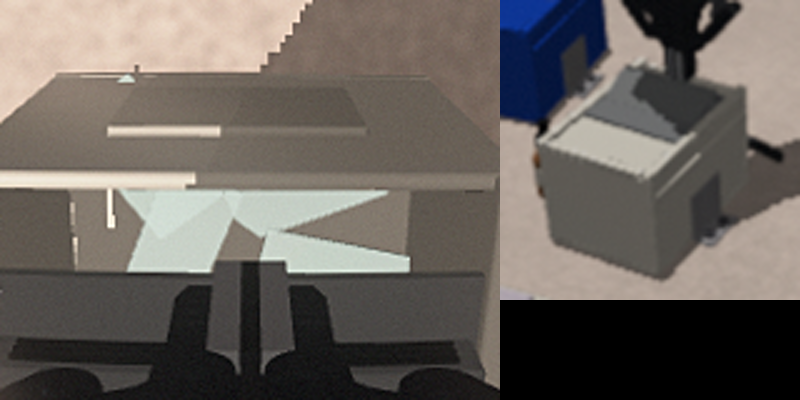

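```bash
python3 -m jog '0 0 0 0 0 -4 0; 0 0 0 0 0 -4 0; 0 0 0 0 0 -4 0; 0 0 0 0 0 -4 0; 0 0 0 0 0 -4 0';python3 -m jog '0 0 0 0 0 -4 0; 0 0 0 0 0 -3 0; 0 0 0 0 0 -3 0; 0 0 0 0 0 -2 0; 0 0 0 0 0 -2 0'; python3 -m jog '0 0 0 0 0 -2 0; 0 0 0 0 0 -1 0; 0 0 0 0 0 -1 0; 0 0 0 0 0 -1 0; 0 0 0 0 0 -1 0'
```

```text
clock: 7.05
tcp_pos: [0.4819, -0.18, 0.0866]
orientation: [-1.21, -1.208, 1.209]
contact_force: [-1.9, -2.8, 0.4]
grip_width: 0.0002
clock: 7.47
tcp_pos: [0.4957, -0.18, 0.0866]
orientation: [-1.21, -1.208, 1.209]
contact_force: [-1.5, -1.4, -0.8]
grip_width: -0.0001
clock: 7.88
tcp_pos: [0.5016, -0.1799, 0.0867]
orientation: [-1.21, -1.209, 1.209]
contact_force: [-2.5, -0.5, -0.1]
grip_width: 0.0002
```

```bash
python3 -m jog '0 0 0 0 0 -1 0; 0 0 0 0 0 -1 0; 0 0 0 0 0 -1 0; 0 0 0 0 0 -1 0; 0 0 0 0 0 0 0'; python3 -m jog '0 0 0 0 0 -1 0; 0 0 0 0 0 -1 0; 0 0 0 0 0 0 0; 0 0 0 0 0 0 0; 0 0 0 0 0 0 0'; python3 look.py l8
```

```text
clock: 8.3
tcp_pos: [0.5038, -0.1799, 0.0865]
orientation: [-1.207, -1.206, 1.209]
contact_force: [-7.7, -1.1, 5.2]
grip_width: 0.0
clock: 8.72
tcp_pos: [0.5038, -0.1799, 0.0863]
orientation: [-1.204, -1.204, 1.21]
contact_force: [-12.1, -0.3, 8.8]
grip_width: 0.0
[ 0.50376596 -0.17981223  0.08630026] [-12.43699812  -0.40813653   8.88629922]
```

View pics/l8.png

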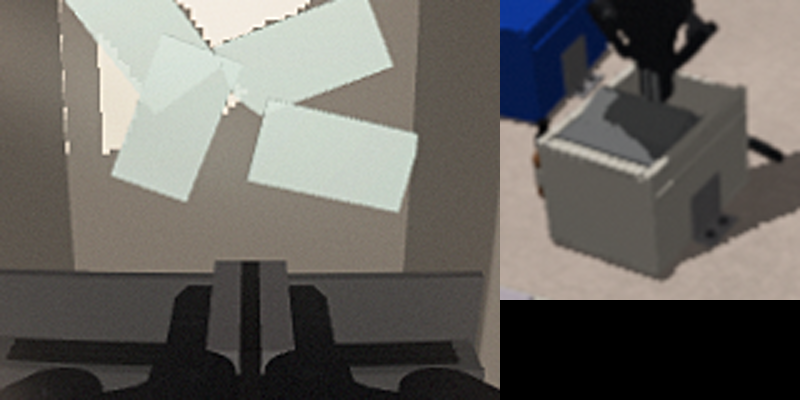

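```bash
python3 -m jog '0 0 0 0 0 6 0; 0 0 0 0 0 8 0; 0 0 0 0 -20 2 0; 0 0 0 0 -30 0 0; 0 0 0 0 -35 0 0'; python3 -m jog '0 0 0 30 -35 0 0; 0 0 0 40 0 0 0; 0 0 0 40 0 0 0; 0 0 0 40 0 0 0; 0 0 0 40 0 0 0';python3 -m jog '0 0 0 40 0 0 0; 0 0 0 40 0 -8 0; 0 0 0 40 0 -8 0; 0 0 0 40 0 -8 0; 0 0 0 40 0 -8 0'; python3 -m jog '0 0 0 30 0 -6 0; 0 0 0 15 0 0 0; 0 0 0 0 0 0 0; 0 0 0 0 0 0 0; 0 0 0 0 0 0 0'
python3 - <<'E'
from bench import r, imaging
import cv2,numpy as np
o=r.get_obs()
f=imaging.grab_frame("wrist");cv2.imwrite("pics/wrist9.png",f["color"][:,:,::-1])
np.savez("pics/wrist9.npz",p=o["tcp_pos"],o=o["orientation"],**f);print(o["tcp_pos"],np.abs(o["qvel"]).max())
f=imaging.grab_frame("top");cv2.imwrite("pics/t9.png",f["color"][:,:,::-1]);np.savez("pics/top9.npz",**f)
E
```

```text
clock: 9.23
tcp_pos: [0.4906, -0.1791, 0.1716]
orientation: [-1.207, -1.208, 1.209]
contact_force: [1.0, -0.1, 0.2]
grip_width: 0.0001
clock: 9.65
tcp_pos: [0.492, 0.0096, 0.2042]
orientation: [-1.211, -1.212, 1.206]
contact_force: [0.7, -0.7, 0.5]
grip_width: -0.0
clock: 10.07
tcp_pos: [0.5241, 0.2101, 0.2039]
orientation: [-1.209, -1.211, 1.207]
contact_force: [0.5, 0.1, -0.3]
grip_width: 0.0001
clock: 10.48
tcp_pos: [0.53, 0.2503, 0.2034]
orientation: [-1.211, -1.207, 1.208]
contact_force: [0.0, -0.1, -0.1]
grip_width: 0.0
[0.52998818 0.25034115 0.20336459] 0.012184549263773742
```

View pics/wrist9.png

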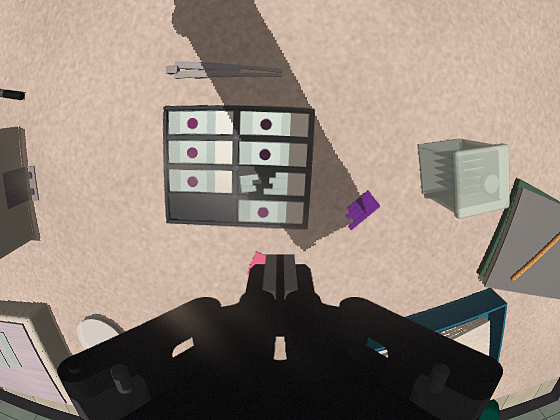

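View pics/t9.png

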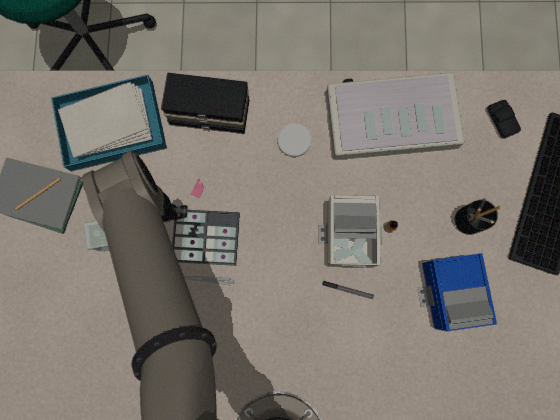

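Run:
```python
from h import *
np.set_printoptions(precision=4,suppress=True)
W=WCam("wrist9");T=load("top0");T9=load("top9")
im=W.f["color"].astype(int)
m=(im.max(2)<95).astype(np.uint8);roi=np.zeros_like(m);roi[100:235,158:318]=1;
cv2.imwrite("pics/w9z.png",cv2.resize(W.f["color"][95:245,155:325,::-1],None,fx=4.5,fy=4,interpolation=cv2.INTER_CUBIC))
for n,wp,tp in(("TL",(239,168),None),):pass
# broken place: corners of tray by both
pairs=[("tray near-right(w TR)",(313,107.5),(171.3,261.7)),("w BR",(308.5,229.5),(176,209.5)),("w TL",(164,106),(235.8,265)),("w BL",(166.5,222),(239.7,212.7))]
P=[]
for n,w,t in pairs:
    q=tri(W,w,T,t);P.append(q);print(n,q,W.plane(*w,.01))
print(np.mean(P,0))
print("label right end mid",W.plane(305,184,.0065),"break-ish",W.plane(268,182,.0065))
for v in range(196,240,2): print(v,T9.depth(355,v),T9.f["color"][v,355].sum()//3)
```

```text
tray near-right(w TR) [0.4437 0.2864 0.0163] [0.4441 0.2866 0.01  ]
w BR [0.5825 0.2819 0.0161] [0.5856 0.2836 0.01  ]
w TL [0.4368 0.118  0.0107] [0.4371 0.1177 0.01  ]
w BL [0.5755 0.1112 0.0111] [0.5763 0.1108 0.01  ]
[0.5096 0.1994 0.0136]
label right end mid [0.5314 0.2787 0.0065] break-ish [0.529  0.2362 0.0065]
196 [ 0.6028 -0.1825  0.1114] 159
198 [ 0.5981 -0.1827  0.1097] 144
200 [ 0.5942 -0.1833  0.1038] 160
202 [ 0.5897 -0.1836  0.1011] 155
204 [ 0.5837 -0.1829  0.1061] 115
206 [ 0.5785 -0.1826  0.1077] 112
208 [ 0.5734 -0.1825  0.1079] 114
210 [ 0.5676 -0.1819  0.1126] 113
212 [ 0.5641 -0.1829  0.1038] 114
214 [ 0.5579 -0.1819  0.1117] 116
216 [ 0.5536 -0.1823  0.1074] 95
218 [ 0.548  -0.1817  0.1117] 96
220 [ 0.5429 -0.1816  0.1122] 96
222 [ 0.5372 -0.1809  0.1179] 95
224 [ 0.5321 -0.1807  0.1189] 96
226 [ 0.5272 -0.1806  0.1192] 96
228 [ 0.522  -0.1803  0.1211] 100
230 [ 0.5162 -0.1793  0.1284] 117
232 [ 0.512  -0.1798  0.1235] 60
234 [ 0.5083 -0.181   0.1136] 119
236 [ 0.5041 -0.1816  0.1084] 117
238 [ 0.4996 -0.182   0.1041] 99
```

View pics/w9z.png

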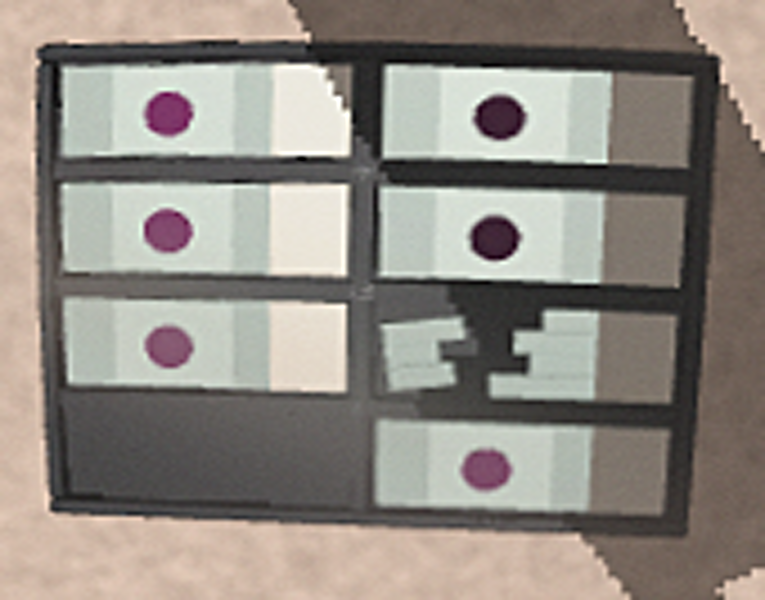

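```bash
python3 -m jog '0 0 0 5 30 0 0; 0 0 0 0 35 0 0; 0 0 0 0 35 0 0; 0 0 0 0 35 0 0; 0 0 0 0 20 0 0'; python3 -m jog '0 0 0 0 10 0 0; 0 0 0 0 5 0 0; 0 0 0 0 0 0 0; 0 0 0 0 0 0 0; 0 0 0 0 0 0 0'
cat > m.py <<'E'
from h import *
from bench import r, imaging
import sys
np.set_printoptions(precision=4,suppress=True)
k=sys.argv[1]
o=r.get_obs();f=imaging.grab_frame("wrist");np.savez(f"pics/wrist{k}.npz",p=o["tcp_pos"],o=o["orientation"],**f)
s=imaging.grab_frame("scene");np.savez(f"pics/scene{k}.npz",**s)
a=cv2.resize(f["color"][180:300,220:340,::-1],(400,400),interpolation=cv2.INTER_CUBIC)
b=cv2.resize(s["color"][210:280,335:405,::-1],(400,400),interpolation=cv2.INTER_NEAREST)
cv2.imwrite(f"pics/m{k}.png",np.hstack([a,b]))
S=load(f"scene{k}");p=o["tcp_pos"];print(p)
for d in(0,.025,.03): print(d,[S.proj(p+[e,0,d]) for e in(-.011,.0,.011)])
u0=int(round(S.proj(p+[0,0,.03])[0]))
for u in(u0-2,u0+1):
  for v in range(225,262,2):print(u,v,S.depth(u,v),s["color"][v,u].sum()//3)
E
python3 m.py 10
```

```text
clock: 11.0
tcp_pos: [0.5284, 0.2546, 0.0452]
orientation: [-1.21, -1.204, 1.21]
contact_force: [-0.6, -0.2, 0.1]
grip_width: -0.0001
clock: 11.42
tcp_pos: [0.5312, 0.2577, 0.035]
orientation: [-1.21, -1.211, 1.206]
contact_force: [-0.1, -1.1, -0.1]
grip_width: -0.0002
[0.5312 0.2577 0.035 ]
0 [array([378.7375, 245.7268]), array([377.3663, 248.3114]), array([375.9764, 250.9314])]
0.025 [array([380.0619, 238.1088]), array([378.6814, 240.6757]), array([377.2818, 243.2782])]
0.03 [array([380.331 , 236.5608]), array([378.9487, 239.1239]), array([377.5471, 241.7226])]
377 225 [0.5469 0.2508 0.118 ] 12
377 227 [0.5382 0.2496 0.1052] 12
377 229 [0.5446 0.2518 0.1045] 12
377 231 [0.5434 0.2524 0.0977] 41
377 233 [0.5442 0.2533 0.0924] 51
377 235 [0.5421 0.2537 0.0848] 57
377 237 [0.5413 0.2543 0.0781] 63
377 239 [0.544  0.2557 0.0743] 57
377 241 [0.543  0.2563 0.0675] 45
377 243 [0.4809 0.244  0.0084] 30
377 245 [0.4873 0.2462 0.0073] 141
377 247 [0.493  0.2483 0.0058] 180
377 249 [0.5047 0.2516 0.0094] 169
377 251 [0.5121 0.254  0.0094] 130
377 253 [0.5175 0.256  0.0077] 35
377 255 [0.5256 0.2585 0.0084] 145
377 257 [0.5306 0.2604 0.0065] 115
377 259 [0.5387 0.2629 0.0073] 95
377 261 [0.55   0.266  0.0112] 65
380 225 [0.5295 0.2541 0.1068] 12
380 227 [0.5309 0.2552 0.1021] 11
380 229 [0.5354 0.2569 0.0998] 13
380 231 [0.5427 0.2593 0.0998] 29
380 233 [0.5416 0.2598 0.093 ] 46
380 235 [0.5412 0.2606 0.0867] 49
380 237 [0.5422 0.2616 0.0816] 58
380 239 [0.5435 0.2627 0.0767] 65
380 241 [0.543  0.2634 0.0702] 63
380 243 [0.4743 0.2503 0.0059] 76
380 245 [0.4841 0.2532 0.0077] 45
380 247 [0.4937 0.256  0.0095] 153
380 249 [0.4954 0.2573 0.0044] 158
380 251 [0.5056 0.2602 0.0068] 137
380 253 [0.5169 0.2633 0.0102] 47
380 255 [0.5212 0.265  0.0076] 64
380 257 [0.5254 0.2668 0.0049] 94
380 259 [0.5365 0.2698 0.0085] 94
380 261 [0.5414 0.2717 0.0065] 93
```

View pics/m10.png

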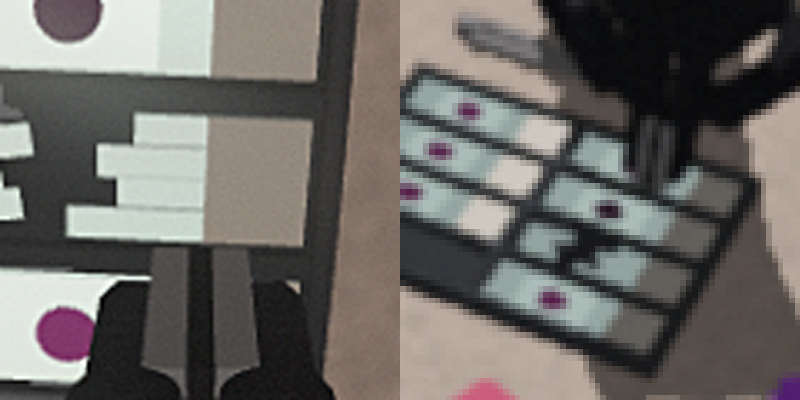

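```bash
python3 -m jog '0 0 0 -2 10 0 0; 0 0 0 0 8 0 0; 0 0 0 0 5 0 0; 0 0 0 0 0 0 0; 0 0 0 0 0 0 0'; python3 m.py 11 | grep -v '^38'; python3 -m jog '0 0 0 0 4 0 0; 0 0 0 0 3 0 0; 0 0 0 0 2 0 0; 0 0 0 0 0 0 0; 0 0 0 0 0 0 0'; python3 m.py 12
```

```text
clock: 11.93
tcp_pos: [0.5294, 0.2549, 0.0095]
orientation: [-1.209, -1.207, 1.21]
contact_force: [0.5, 0.1, -0.1]
grip_width: -0.0
[0.5294 0.2549 0.0095]
0 [array([376.5984, 252.5364]), array([375.2338, 255.1271]), array([373.8508, 257.7528])]
0.025 [array([377.8743, 245.1247]), array([376.5004, 247.6995]), array([375.1077, 250.3094])]
0.03 [array([378.1336, 243.619 ]), array([376.7577, 246.1904]), array([375.3631, 248.7969])]
375 225 [0.547  0.2461 0.1163] 11
375 227 [0.5481 0.2471 0.1114] 12
375 229 [0.5479 0.2479 0.1054] 10
375 231 [0.5426 0.2474 0.0952] 12
375 233 [0.5446 0.2487 0.0909] 12
375 235 [0.5435 0.2492 0.084 ] 10
375 237 [0.5422 0.2497 0.0769] 18
375 239 [0.5387 0.2497 0.068 ] 50
375 241 [0.5425 0.2514 0.0651] 58
375 243 [0.542  0.252  0.0585] 65
375 245 [0.5413 0.2527 0.0518] 56
375 247 [0.5432 0.2539 0.0472] 46
375 249 [0.54   0.254  0.0382] 90
375 251 [0.5147 0.2495 0.0096] 104
375 253 [0.5185 0.2512 0.0065] 75
375 255 [0.5268 0.2538 0.0074] 155
375 257 [0.5335 0.256  0.0069] 155
375 259 [0.5422 0.2587 0.0084] 139
375 261 [0.5495 0.261  0.0086] 48
378 225 [0.5408 0.
[... 1662 characters left out ...]
0.2557 0.005 ] 146
374 261 [0.5532 0.2594 0.0109] 37
377 225 [0.5433 0.25   0.115 ] 10
377 227 [0.543  0.2507 0.1091] 12
377 229 [0.5348 0.2497 0.0966] 12
377 231 [0.5379 0.2512 0.0932] 10
377 233 [0.5292 0.2501 0.0801] 13
377 235 [0.5346 0.252  0.0786] 13
377 237 [0.5362 0.2532 0.0738] 11
377 239 [0.5334 0.2534 0.0654] 13
377 241 [0.5407 0.2558 0.0654] 25
377 243 [0.5437 0.2572 0.0619] 35
377 245 [0.5449 0.2583 0.0568] 43
377 247 [0.5413 0.2584 0.0475] 49
377 249 [0.5442 0.2598 0.0439] 57
377 251 [0.5422 0.2602 0.0359] 60
377 253 [0.5161 0.2557 0.0065] 48
377 255 [0.5258 0.2585 0.0086] 145
377 257 [0.5308 0.2604 0.0066] 115
377 259 [0.5397 0.2631 0.0082] 94
377 261 [0.5477 0.2656 0.0091] 64
```

View pics/m12.png

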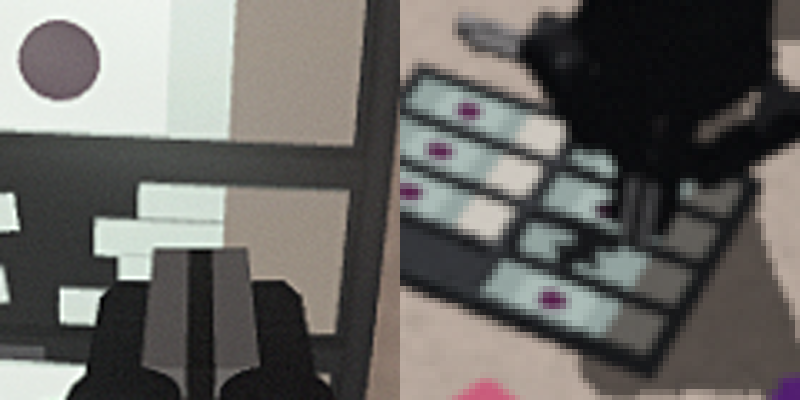

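```bash
python3 -m jog '0 0 0 0 -1 0 0; 0 0 0 0 0 0 0; 0 0 0 0 0 0 0; 0 0 0 0 0 0 0; 0 0 0 0 0 0 0'; for i in 1 2 3 4 5 6; do python3 -m jog '0 0 0 0 0 0 0; 0 0 0 0 0 0 0; 0 0 0 0 0 0 0; 0 0 0 0 0 0 0; 0 0 0 0 0 0 0' | head -2; done
python3 - <<'E'
from bench import r, imaging
from h import *
s=imaging.grab_frame("scene");t=imaging.grab_frame("top")
cv2.imwrite("pics/fin_s.png",s["color"][:,:,::-1]);cv2.imwrite("pics/fin_t.png",t["color"][:,:,::-1])
t0=np.load("pics/top0.npz")["color"].astype(int)
o=r.get_obs();print(o["clock"],o["tcp_pos"],o["contact_force"],np.abs(o["qvel"]).max())
E
```

```text
clock: 12.97
tcp_pos: [0.5299, 0.2552, 0.0024]
orientation: [-1.21, -1.209, 1.209]
contact_force: [0.2, -0.7, -0.5]
grip_width: 0.0
clock: 13.38
tcp_pos: [0.5299, 0.2552, 0.0023]
clock: 13.8
tcp_pos: [0.5299, 0.2552, 0.0023]
clock: 14.22
tcp_pos: [0.5299, 0.2552, 0.0023]
clock: 14.63
tcp_pos: [0.5299, 0.2552, 0.0023]
clock: 15.05
tcp_pos: [0.5299, 0.2552, 0.0023]
clock: 15.47
tcp_pos: [0.5299, 0.2552, 0.0023]
15.5667 [0.52988593 0.25521969 0.00233628] [-0.22733175  0.06972991  1.25870749] 0.003111716747037107
```

View pics/fin_s.png

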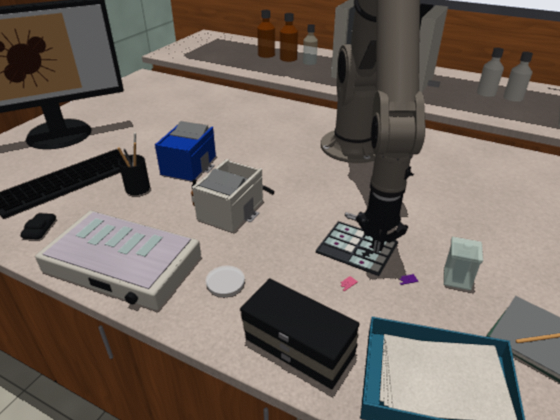

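View pics/fin_t.png

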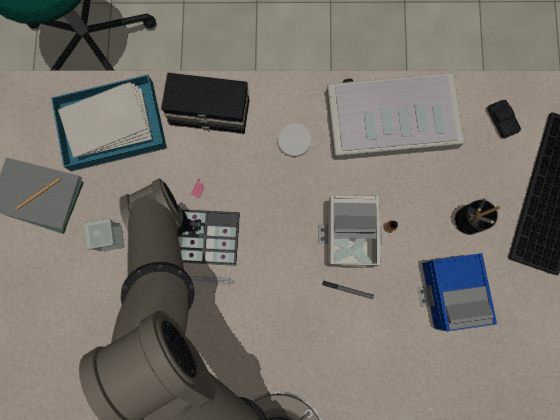

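Scene (378,245) and top (190,225) show the fingers over the broken slide. The lid is open with its ridge at top row 232, and everything else is where it was. Handing in.

```bash
python3 -c "
from bench import r
print(r.hand_in())"
```

```text
the job is handed in; nothing more can be done
None
```

I pushed the lid of the broken-glass box open to its end stop, then pointed the shut fingers straight down at the broken slide. I held there for over 2.5 s and handed the job in still pointing, at about 15.6 s of the 42 s.

- **Lid:** The push stopped against about 12 N. The ridge went from x ≈ 0.458 to 0.514 m, so with the roughly 4 mm it was already open it is at about 60 mm, fully open.
- **Pointing:** The TCP reads (0.530, 0.255) m, over the remaining labelled piece, about 12 mm to the label side of the place's middle. The fingertips are roughly 22–27 mm above the glass. There was no contact force beyond noise, and the last pictures show nothing else moved.
- **Disagreement:** The shut fingertips really end about 28–31 mm short of the reported TCP, as the wrist and scene cameras both show. My first push at the reported height therefore passed over the ridge without touching it. I backed off, measured the offset and used it for both the push and the pointing height, so the reported final z of 2 mm means fingertips at about 31 mm.
- **Spread in the checks:** The scene and wrist cameras differed by about 3 mm on that fingertip offset. Two-view heights of the tray rim came out at 11–16 mm against the stated 10 mm. For the glass surface I relied on depth readings of 5–9 mm against the stated 6.5 mm.

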